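# Hang the lift-off door on the varnish cabinet

## Task

Take the small maple door out of its slotted rack and hang it on the varnish cabinet: with the door standing open, lower both brass knuckles over the two pins together until it is fully down on its hinge tabs, then swing it shut against the rubber stop strip. The hinge is delicate and its strip is not set exactly, so feel your way gently (well under 40 N against the cabinet), do not drop or force the door, and leave everything else on the bench where it is.

Things in the scene. Friction and masses are not known exactly. Their poses are not given: they have to be found in the camera images.
- cabinet: Fixed dark-wood cabinet, 120 deep (x) x 160 wide (y) x 172 mm high; origin at the centre of its underside, z up, open on its -x face, which looks to the robot's right (world -y, give or take 20 degrees). On that face, near its -y side, an upright steel hinge strip carries two level tabs 16 mm long, 17 wide, 4 thick, tops at z = 40 and 125 mm, each with an upright brass pin.
- pin_line (a point): Nominal foot of the lower pin, on its tab's top, at (-76, -60, 40) mm in the cabinet frame. The strip is clamped in slots: both pins really stand up to 7.5 mm either way from nominal along the cabinet's y (0 along x), an offset no pose shows; see or feel it. Pins: one vertical line, 7.4 mm across, 18 mm long, flat tips without a taper; they do not give.
- upper_pin (a point): Nominal foot of the upper pin, at (-76, -60, 125) mm in the cabinet frame; really shifted just like the lower one. The tab's underside, 4 mm lower, is above the lower pin: come in from the side with the door raised 20 to 55 mm over its hung height (18 clears the pin tips; above 60 the lower knuckle strikes this tab).
- stop (a point): Face of the black rubber stop strip (10 wide, 140 high, 9 mm proud of the cabinet's front), at (-69, 67, 92) mm in the cabinet frame. The shut door's inner face lies against it.
- door: Loose door, 0.17-0.36 kg: maple panel at x = 14 to 136, y = -7 to 7, z = 0 to 148 mm, two brass knuckles on the hinge edge. Origin on the knuckle axis at the level of the lower edge; x to the free edge, y out of the outer face, z up. Starts upright in the rack, origin 10 mm over the bench. Hung, it is 22 mm over the bench; shut, x is along the cabinet's +y; 90 degrees open, along its -x.
- knuckle (a point): Centre of the lower face of the door's lower knuckle, at (0, 0, 18) mm in the door frame; fully down it is 40 mm above the bench. Knuckles: upright tubes, 27 mm outside, 10.6 mm bore, 20 mm long, centred on x = y = 0, at z = 18 to 38 and 103 to 123 mm in the door frame.
- free_edge (a point): Middle of the door's free edge, at (136, 0, 74) mm in the door frame. Door shut: its x in the cabinet frame is -76 mm; open by 90 degrees: -212 mm. A brass knob 18 mm across stands 17 mm off the outer face at door (118, 7, 60) mm.
- door_top (a point): Point of the door's plain top edge at (45, 0, 148) mm in the door frame; pinch the 14 mm thickness here from above, near the hinge so that touching a pin does not twist the door in the grip.
- rack: Fixed plywood rack, 85 long (x) x 75 wide (y) x 36 mm high, origin under its centre, with a slot 17 mm wide along its x, open at both ends, slot floor 10 mm up; the door stands in it with x along the rack's x and its origin about 80 mm from the rack's origin towards the rack's -x.
- glue_bottle: White glue bottle, red cap, 64 mm across, 170 mm high, origin under its centre; leave it alone.
- mallet: Wooden carver's mallet standing on its head, 72 mm across, 185 mm high, origin under its centre; leave it alone.
- block_plane: Small steel and brass block plane, 150 x 45 x 50 mm, origin under its centre; leave it alone.
- brush: Varnish brush lying flat, origin near its middle; leave it alone.
- offcut: Dark wood offcut 90 x 32 x 22 mm, origin under its centre; leave it alone.
- varnish_jar: Amber varnish jar with black lid, 52 mm across, 70 mm high, origin under its centre; leave it alone.
- peg_tray: Black two-part tray with violin pegs, 130 x 80 x 22 mm, origin under its centre; leave it alone.
Things that resemble listed ones, but are neither listed nor needed, are in the scene too. What is shaped like the door but green or pink is not meant.

How it is judged:
By the outcome, as a careful person would: the job done as asked, in the order asked, and still so for the second after the job is handed in, with the robot touching nothing.
It also fails if it takes over 72 s, if anything falls off the work surface, if the arm or the gripper's body presses on something with over 40 N, if the wrist force passes 120 N, or if a joint passes its speed limit or range.

## Robot

A 7-joint arm with a two-finger parallel gripper is mounted at the origin on the work surface. World frame = base frame: x ahead of the robot, y to its left, z up, the work surface at z = 0. Lengths are in m, angles in rad, forces in N, time in s.
With the tool pointing down it reaches from about 0.4 to 0.85 m from the base axis. Payload 10.4 kg.
Tool frame: the origin (TCP) lies midway between the tips of the shut fingers; the grasp point (between the pads) lies 19 mm behind it; z points along the fingers, y is the line along which they close (so a half turn about z gives the same grasp; the last joint's range is limited). The gripper opens to 85 mm and grips with 20 to 120 N. Pads are 22 mm wide; open, the fingers measure 114 mm over their backs; the gripper's body (76 mm by 85 mm) begins 54 mm behind the grasp point. The pads swing forward as they close: fully open they stand 13 mm farther back than shut.
Start: joints at [1.307, 0.332, -0.065, 1.46, 0.022, 1.35, -0.088], TCP at [0.149, -0.607, 0.231] pointing down, gripper open.
Joint ranges: [-2.6, 2.6], [-0.5, 2.12], [-1.47, 1.34], [0.16, 2.42], [-1.27, 4.41], [0.06, 2.06], [-2.6, 2.6]. Speed limits (rad/s): [2.22, 2.22, 2.79, 2.79, 3.14, 3.14, 3.14].

## Interface

Orientations are given as a unit quaternion [x, y, z, w].
In Python, from workcell import get_obs, camera, camera_params, hand_in gives the robot as it stands.
- The arm moves only by the tool carry_out, never from a script. Its argument "commands" is a list that holds one entry, the list of rows, each a list of 6 numbers: the shift along the tool's x, y, z in units of 40 mm (1.0 is 40 mm), then the turn, a rotation vector about the tool's x, y, z in units of 6 degrees (1.0 is 6 degrees). In form: [[[x, y, z, ax, ay, az], ...]]. A call has 1 to 20 rows; each row shifts and turns the commanded pose from where the row before left it, along the tool's axes as they then stand; what a row does not reach is not made up. A row lasts 1/12 s, in which the tool goes at most 41.7 mm and 7.16 degrees, less where a joint would pass 70% of its speed; a pose out of reach is approached as far as the arm can. A call is refused whole if a number of a shift passes 1 or a number of a turn 1, either way. A call with a gripper value outside its range is refused whole. "hand" is the closure, from -1 (fully open) to 1 (shut), set as the call begins (left out, the last holds). The fingers move at their own pace and stop on an object; "force" is the grip in N (left out, the last holds). Time passes only in rows, so rows that do not move let the fingers close. It gives the time, the measured TCP pose, the force, the opening and the grip force at its end, in the units of the state.
- get_obs(): the state, without advancing time (a new reading comes with each control period).
- camera(name): name is "side" or "top" or "wrist"; returns the picture (420x560x3 uint8, red, green, blue); there is no depth.
- camera_params(name): a dict with "mtx" (3x3 intrinsics, pixels), "k1" (the pictures are not rectified: a ray, as slopes to the right and down, at radius r is drawn at 1 + k1 r^2 times it, then the intrinsics apply), "R" (3x3) and "t" (3): a world point X has camera coordinates R X + t. Camera axes: x right, y down, z forward; pixel columns grow to the right and rows downward; lengths in m; the calibration is good to about 2 mm. A picture is of the moment at which its call begins: read the wrist's pose just before it. camera_params takes no time and is no camera call; for the wrist camera it gives the pose at the moment of the call.
- hand_in(): hands the job in; it is judged then, once.
The state is a dict: "clock": time; "joint_pos": joint angles; "joint_velocities": joint speeds; "tau": joint torques, N m; "position": TCP position; "ee_rot": TCP orientation; "ft_force": force on the tool from outside, world axes, zero at the start; "torque": the same for the moment, N m; "grip_width": opening from 0.0 (shut) to 1.0 (fully open); "grasp_force": force on a finger pad.
Only numpy, scipy, OpenCV 4.12 (cv2) and the standard library are available. Lean on these libraries where they do the work, as an engineer would, in place of code of your own. Each camera call takes 0.05 s, during which the arm holds its last target. There are 200 camera calls.

## Working session

There is one attempt and no reset: what is moved stays moved. The work goes in short steps, Python scripts to look and compute and a tool call to move; the robot and the scene stay as the last step left them, time stands still between calls to the robot, and variables do not carry over. Pictures are saved under pics/ and viewed, at most 10 in all, crops included, and the job is handed in when it is done.

Besides the shell and the picture viewer there is one more tool, called after "Call:" by a JSON object that holds its "fn" and its "kwargs", one argument or row to a line. carry_out: Moves the arm, as the interface text tells. Its arguments: {"type":"object","properties":{"commands":{"type":"array"},"hand":{"type":"number"},"force":{"type":"number"}},"required":["commands"]}

```bash
mkdir -p pics; ls; cat > h.py <<'E'
import numpy as np, cv2, json
from workcell import get_obs, camera, camera_params, hand_in
from scipy.spatial.transform import Rotation as Ro
def proj(P,c):
    X=np.atleast_2d(P)@np.array(c["R"]).T+c["t"]; s=X[:,:2]/X[:,2:]
    s=s*(1+c["k1"]*(s**2).sum(1,keepdims=True)); m=np.array(c["mtx"])
    return s@m[:2,:2].T+m[:2,2]
def ray(uv,c):
    m=np.array(c["mtx"]); d=(np.atleast_2d(uv)-m[:2,2])/[m[0,0],m[1,1]]; s=d.copy()
    for _ in range(20): s=d/(1+c["k1"]*(s**2).sum(1,keepdims=True))
    R=np.array(c["R"]); v=np.c_[s,np.ones(len(s))]@R
    return -R.T@np.array(c["t"]), v
def onz(uv,z,c):
    o,v=ray(uv,c); return o+v*((z-o[2])/v[:,2])[:,None]
def snap(n,f):
    c=camera_params(n); im=camera(n); cv2.imwrite("pics/"+f,im[:,:,::-1]); return im,c
E
python3 - <<'E'
from h import *
for n in ["top","side","wrist"]:
    im,c=snap(n,n+"0.png"); print(n,np.round(c["mtx"],1).tolist(),c["k1"],np.round(c["R"],3).tolist(),np.round(-np.array(c["R"]).T@c["t"],3))
o=get_obs(); print(o["position"],o["ee_rot"],o["clock"],o["grip_width"])
a=[cv2.imread(f"pics/{n}0.png") for n in ["top","side"]]
E
```

```text
pics
top [[520.1, 0.0, 278.6], [0.0, 520.1, 213.7], [0.0, 0.0, 1.0]] -0.1715131763255162 [[0.026, -1.0, -0.004], [-0.993, -0.026, -0.115], [0.114, 0.007, -0.993]] [ 0.344 -0.011  1.404]
side [[498.8, 0.0, 277.8], [0.0, 498.8, 201.4], [0.0, 0.0, 1.0]] -0.10055666637534406 [[-0.984, -0.176, -0.015], [-0.105, 0.652, -0.751], [0.141, -0.737, -0.661]] [0.329 0.906 0.963]
wrist [[332.8, 0.0, 281.7], [0.0, 332.8, 212.0], [0.0, 0.0, 1.0]] -0.05929378304473239 [[0.237, -0.971, -0.002], [-0.937, -0.229, 0.265], [-0.258, -0.061, -0.964]] [ 0.214 -0.591  0.372]
[ 0.14898723 -0.60668902  0.23072383] [ 9.92760134e-01  1.20112534e-01 -7.95530178e-05 -5.37004118e-04] 0.15 0.999348230135597
```

View pics/top0.png

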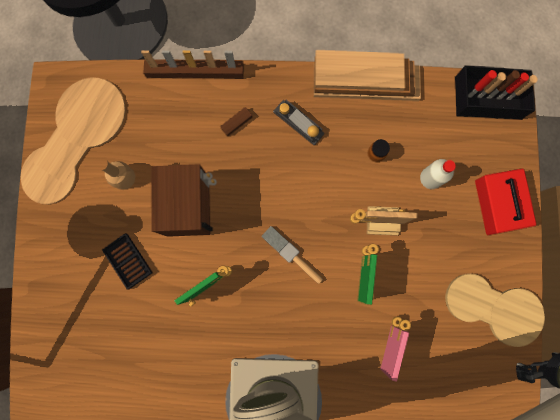

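View pics/side0.png

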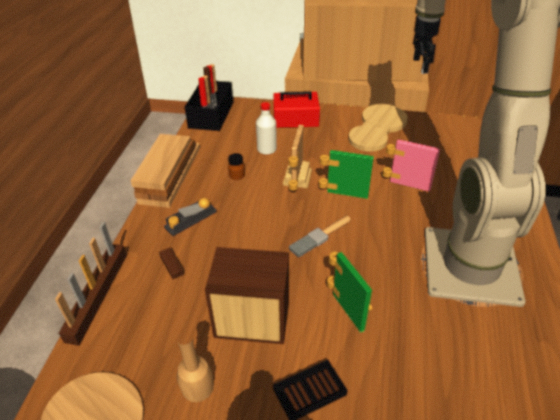

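The top view shows the cabinet at (180,200) with its hinge at (208,180). The maple door is in its rack at (385,215), with its knuckles at (358,215) and the free edge to the right. The side view shows the door at (297,150), nearly edge-on, and the cabinet at (250,295).

```bash
python3 - <<'E'
import cv2,numpy as np
a=cv2.imread("pics/top0.png"); b=cv2.imread("pics/side0.png")
r=lambda i,x,y,w,h:cv2.resize(i[y:y+h,x:x+w],(400,300),interpolation=cv2.INTER_CUBIC)
cv2.imwrite("pics/c1.png",np.vstack([np.hstack([r(a,340,180,100,75),r(a,145,155,100,75)]),np.hstack([r(b,260,120,100,75),r(b,190,240,120,90)])]))
E
```

```text
(no output)
```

View pics/c1.png

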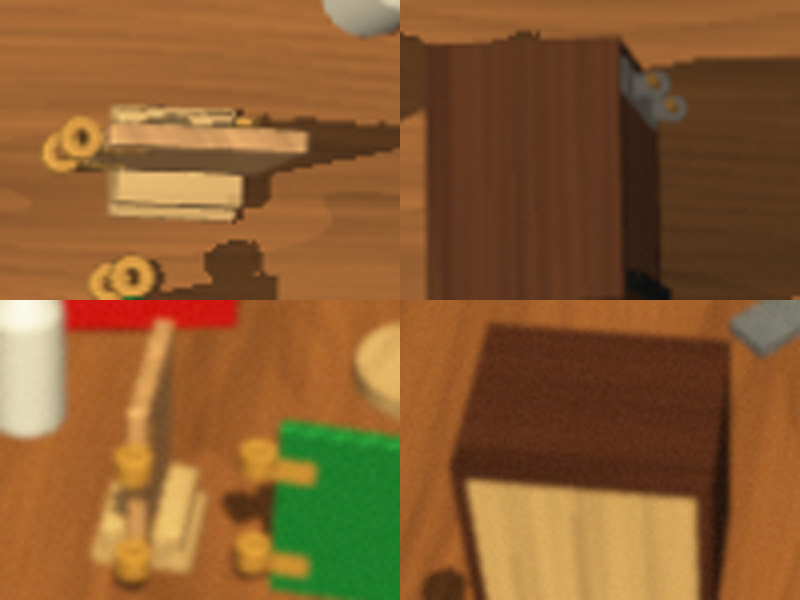

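The crops show these points:
- **Top view, door:** upper knuckle at tile (82,137), panel top edge from (108,135) to (308,142).
- **Top view, pins:** upper pin tip at tile (255,83), lower pin tip at (275,106).
- **Cabinet:** its top edges are clear in the top view.

```bash
python3 - <<'E'
from h import *
c=camera_params("top")
im=cv2.imread("pics/top0.png")
f=lambda x,y,X,Y:(x/4-.375+X,y/4-.375+Y)
kn=onz([f(82,137,340,180)],.133,c)[0]; e=onz([f(108,135,340,180),f(308,142,340,180)],.158,c)
print("kn",kn,"edge",e, "len",np.linalg.norm(e[1]-e[0]), "ang",np.degrees(np.arctan2(*(e[1]-e[0])[1::-1])))
lk=onz([f(62,150,340,180)],.048,c)[0];print("lowkn",lk)
print("pins",onz([f(255,83,145,155)],.143,c),onz([f(275,106,145,155)],.058,c))
# cabinet top: dark mask contour
hsv=cv2.cvtColor(im,cv2.COLOR_BGR2HSV); roi=np.zeros(im.shape[:2],np.uint8); roi[155:245,145:205]=1
print(hsv[180,180],hsv[200,215],hsv[200,140],hsv[200,206])
g=im[:,:,2].astype(float)
# edges of cabinet top by subpixel gradients: left cols ~152, right ~200, top row ~165, bottom~235
gr=cv2.GaussianBlur(im,(3,3),0)[:,:,2].astype(float)
def line(pts):return np.array(pts)
R=[];L=[]
for v in range(175,228,4):
    d=gr[v,190:206]; k=np.argmax(np.abs(np.diff(d))); R.append((190+k+.5,v))
    d=gr[v,145:160]; k=np.argmax(np.abs(np.diff(d))); L.append((145+k+.5,v))
T=[];B=[]
for u in range(158,198,4):
    d=gr[158:175,u];k=np.argmax(np.abs(np.diff(d)));T.append((u,158+k+.5))
    d=gr[226:244,u];k=np.argmax(np.abs(np.diff(d)));B.append((u,226+k+.5))
for n,p in zip("RLTB",(R,L,T,B)):
    P=onz(p,.172,c); m=np.median(P,0); vx,vy,x0,y0=cv2.fitLine(P[:,:2].astype(np.float32),cv2.DIST_HUBER,0,.001,.001).ravel()
    print(n,np.degrees(np.arctan2(vy,vx)),x0,y0,np.round(np.array(p)[:,0 if n in "RL" else 1],1))
E
```

```text
kn [ 0.49562595 -0.20332239  0.133     ] edge [[ 0.49428081 -0.21540719  0.158     ]
 [ 0.49318959 -0.33882792  0.158     ]] len 0.1234255493321931 ang -90.50656801066947
lowkn [ 0.49679179 -0.20297858  0.048     ]
pins [[0.58057866 0.17398402 0.143     ]] [[0.58140101 0.17252724 0.058     ]]
[ 11 171  91] [ 13 168  88] [ 14 171 152] [ 10 160  51]
R 2.6038501 0.51611763 0.18863234 [198.5 199.5 199.5 199.5 199.5 199.5 199.5 199.5 199.5 199.5 199.5 199.5
 200.5 200.5]
L 5.060407 0.5025399 0.30700323 [156.5 157.5 150.5 150.5 150.5 150.5 150.5 150.5 150.5 151.5 151.5 151.5
 151.5 151.5]
T -85.67775 0.6011179 0.2505126 [165.5 165.5 165.5 164.5 162.5 162.5 164.5 164.5 163.5 163.5]
B 89.504776 0.4282274 0.24167643 [233.5 234.5 235.5 235.5 235.5 235.5 235.5 235.5 235.5 235.5]
```

Call:
{"fn": "carry_out", "kwargs": {
  "commands": [
    [[0,0,-0.135,0,0,-0.977],[0,0,-0.135,0,0,-0.977],[0,0,-0.135,0,0,-0.977],[0,0,-0.135,0,0,-0.977],[0,0,-0.135,0,0,-0.977],[0,0,-0.135,0,0,-0.977],[0,0,-0.135,0,0,-0.977],[0,0,-0.135,0,0,-0.977],[0,0,-0.135,0,0,-0.977],[0,0,-0.135,0,0,-0.977],[0,0,-0.135,0,0,-0.977],[0,0,-0.135,0,0,-0.977],[0,0,-0.135,0,0,-0.977]]
  ],
  "hand": -1
}}

```text
clock: 1.23
position: [0.149, -0.6069, 0.3014]
ee_rot: [0.705, 0.709, 0.0, -0.0]
ft_force: [0.8, 0.5, 0.4]
grip_width: 0.999
grasp_force: 0.0
```

Call:
{"fn": "carry_out", "kwargs": {
  "commands": [
    [[0.45,0.43,0,0,0,0],[0.45,0.43,0,0,0,0],[0.45,0.43,0,0,0,0],[0.45,0.43,0,0,0,0],[0.45,0.43,0,0,0,0],[0.45,0.43,0,0,0,0],[0.45,0.43,0,0,0,0],[0.45,0.43,0,0,0,0],[0.45,0.43,0,0,0,0],[0.45,0.43,0,0,0,0],[0.45,0.43,0,0,0,0],[0.45,0.43,0,0,0,0],[0.45,0.43,0,0,0,0],[0.45,0.43,0,0,0,0],[0.45,0.43,0,0,0,0],[0.45,0.43,0,0,0,0],[0.45,0.43,0,0,0,0],[0.45,0.43,0,0,0,0],[0.45,0.43,0,0,0,0],[0.45,0.43,0,0,0,0]]
  ]
}}

```text
clock: 2.9
position: [0.4936, -0.246, 0.3014]
ee_rot: [0.707, 0.707, -0.0, -0.0]
ft_force: [0.1, -1.0, -0.4]
grip_width: 0.998
grasp_force: 0.0
```

```bash
cat >> h.py <<'E'
def st():
    o=get_obs(); r=Ro.from_quat(o["ee_rot"]); M=r.as_matrix()
    print("t%.2f"%o["clock"],"pos",np.round(o["position"],4),"phi %.2f"%np.degrees(np.arctan2(M[1,0],M[0,0])),"tilt",np.round(M[:2,2],4),"F",np.round(o["ft_force"],1),"T",np.round(o["torque"],2),"w %.3f"%o["grip_width"],"g %.1f"%o["grasp_force"],"q7 %.2f"%o["joint_pos"][6])
    return o,M
E
python3 - <<'E'
from h import *
st(); snap("wrist","w1.png")
E
```

```text
t2.90 pos [ 0.4936 -0.246   0.3014] phi 89.99 tilt [-0.0002 -0.    ] F [ 0.1 -1.  -0.4] T [-0.02 -0.02  0.01] w 0.998 g 0.0 q7 0.30
```

View pics/w1.png

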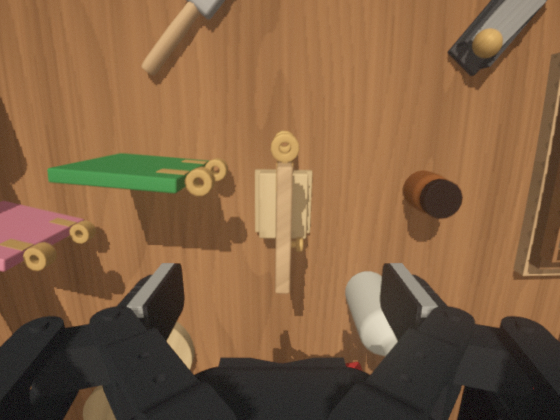

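The wrist view shows the door edge running from (284,166) to (283,293), with the upper knuckle at (285,147). The bottle's cap is near (355,365), close to the right finger.

```bash
python3 - <<'E'
from h import *
c=camera_params("wrist"); im=cv2.imread("pics/w1.png")
print(onz([(285,147)],.133,c),onz([(284.3,166),(283,293)],.158,c))
for v in (175,200,240,280):
    d=cv2.GaussianBlur(im,(3,3),0)[v,262:312].astype(int); print(v,d[:,2].tolist())
t=camera_params("top"); 
a=cv2.cvtColor(cv2.imread("pics/top0.png"),cv2.COLOR_BGR2HSV)
m=((a[:,:,0]<6)|(a[:,:,0]>174))&(a[:,:,1]>170)&(a[:,:,2]>130); m[:, :425]=0;m[:,465:]=0;m[:140]=0;m[190:]=0
ys,xs=np.nonzero(m); print("cap",len(xs),onz([(xs.mean(),ys.mean())],.165,t))
E
```

```text
[[ 0.49969499 -0.19665456  0.133     ]] [[ 0.49892627 -0.21094038  0.158     ]
 [ 0.49851202 -0.33190858  0.158     ]]
175 [217, 217, 218, 219, 220, 220, 221, 221, 221, 221, 221, 221, 218, 209, 200, 201, 208, 212, 212, 211, 210, 209, 208, 207, 206, 206, 205, 202, 196, 184, 178, 183, 198, 211, 217, 219, 220, 221, 221, 221, 221, 220, 220, 220, 216, 208, 205, 207, 206, 193]
200 [212, 213, 214, 215, 216, 217, 218, 218, 218, 218, 217, 217, 213, 201, 191, 196, 206, 211, 211, 211, 211, 210, 209, 208, 208, 207, 206, 202, 191, 172, 154, 147, 147, 147, 148, 149, 150, 150, 150, 150, 150, 150, 150, 151, 149, 147, 158, 178, 186, 177]
240 [167, 149, 128, 118, 114, 112, 111, 111, 111, 112, 112, 112, 119, 140, 169, 189, 198, 199, 200, 201, 201, 202, 203, 203, 203, 203, 200, 190, 166, 138, 122, 118, 118, 121, 127, 134, 145, 168, 193, 199, 178, 145, 123, 117, 120, 133, 154, 169, 174, 173]
280 [164, 163, 160, 157, 155, 153, 150, 147, 145, 148, 153, 158, 161, 170, 184, 194, 197, 197, 196, 196, 195, 194, 193, 193, 194, 192, 182, 159, 129, 110, 106, 108, 110, 112, 113, 113, 113, 113, 113, 111, 110, 116, 133, 155, 167, 169, 170, 170, 167, 163]
cap 118 [[ 0.61738841 -0.42007814  0.165     ]]
```

Call:
{"fn": "carry_out", "kwargs": {
  "commands": [
    [[0,0.01,0.34,0,0,0],[0,0.01,0.34,0,0,0],[0,0.01,0.34,0,0,0],[0,0.01,0.34,0,0,0],[0,0.01,0.34,0,0,0],[0,0.01,0.34,0,0,0],[0,0.01,0.34,0,0,0],[0,0.01,0.34,0,0,0],[0,0,0,0,0,0],[0,0,0,0,0,0]]
  ]
}}

```text
clock: 3.78
position: [0.4958, -0.2469, 0.1924]
ee_rot: [0.707, 0.707, -0.0, -0.001]
ft_force: [0.6, -0.4, -0.3]
grip_width: 1.0
grasp_force: 0.0
```

```bash
python3 - <<'E'
from h import *
o,M=st(); im,c=snap("wrist","w2.png")
print(proj([o["position"]+[0,0,.019], o["position"]],c))
h=cv2.cvtColor(im,cv2.COLOR_RGB2HSV); g=cv2.GaussianBlur(im,(3,3),0)
print(proj([[.4965,-.2,.133],[.4965,-.214,.158],[.4965,-.3,.158]],c))
E
```

```text
t3.78 pos [ 0.4958 -0.2469  0.1924] phi 90.00 tilt [-0.0012  0.0007] F [ 0.6 -0.4 -0.3] T [ 0.04  0.03 -0.02] w 1.000 g 0.0 q7 0.27
[[281.75482107 290.3386613 ]
 [281.80198318 270.37679016]]
[[282.98036855 155.78057108]
 [283.09528832 186.63991353]
 [283.08016471 325.66059207]]
```

View pics/w2.png

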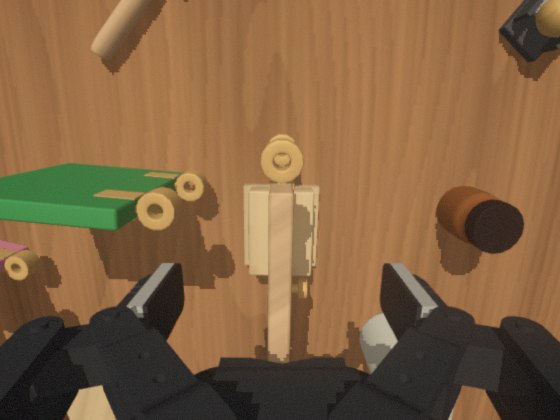

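The panel edge runs from (282,186) to (279.5,330) and the knuckle is at (282,160). That puts the door origin at about (0.496,-0.2025), with a yaw of −90.9°.

Call:
{"fn": "carry_out", "kwargs": {
  "commands": [
    [[0,-0.015,0.27,0,0,0.14],[0,0,0.27,0,0,0],[0,0,0.27,0,0,0],[0,0,0.27,0,0,0],[0,0,0.27,0,0,0],[0,0,0.27,0,0,0],[0,0,0,0,0,0],[0,0,0,0,0,0]]
  ]
}}

```text
clock: 4.5
position: [0.4953, -0.2467, 0.1272]
ee_rot: [0.712, 0.702, -0.0, -0.001]
ft_force: [0.3, 0.0, -0.2]
grip_width: 1.002
grasp_force: 0.0
```

Call:
{"fn": "carry_out", "kwargs": {
  "commands": [
    [[0,0,0,0,0,0],[0,0,0,0,0,0],[0,0,0,0,0,0],[0,0,0,0,0,0],[0,0,0,0,0,0],[0,0,0,0,0,0],[0,0,0,0,0,0],[0,0,0,0,0,0],[0,0,0,0,0,0],[0,0,0,0,0,0],[0,0,0,0,0,0],[0,0,0,0,0,0]]
  ],
  "hand": 1,
  "force": 60
}}

```text
clock: 5.5
position: [0.4959, -0.247, 0.1282]
ee_rot: [0.712, 0.702, 0.0, 0.0]
ft_force: [-0.6, 0.8, 5.9]
grip_width: 0.15
grasp_force: 59.4
```

```bash
python3 -c "from h import *;st()"
```

```text
t5.50 pos [ 0.4959 -0.247   0.1282] phi 89.17 tilt [ 0.0004 -0.0002] F [-0.6  0.8  5.9] T [ 0.23  0.22 -0.07] w 0.150 g 59.4 q7 0.22
```

Call:
{"fn": "carry_out", "kwargs": {
  "commands": [
    [[0,0,-0.05,0,0,0],[0,0,-0.1,0,0,0],[0,0,-0.15,0,0,0],[0,0,-0.2,0,0,0],[0,0,-0.2,0,0,0],[0,0,-0.2,0,0,0],[0,0,-0.15,0,0,0],[0,0,-0.1,0,0,0],[0,0,-0.05,0,0,0],[0,0,0,0,0,0],[0,0,0,0,0,0]]
  ]
}}

```text
clock: 6.42
position: [0.4955, -0.2469, 0.1757]
ee_rot: [0.712, 0.702, -0.0, -0.0]
ft_force: [0.2, -0.1, -1.2]
grip_width: 0.153
grasp_force: 58.4
```

```bash
python3 -c "from h import *;st()"
```

```text
t6.42 pos [ 0.4955 -0.2469  0.1757] phi 89.16 tilt [-0.0002  0.    ] F [ 0.2 -0.1 -1.2] T [-0.01 -0.   -0.  ] w 0.153 g 58.4 q7 0.25
```

Call:
{"fn": "carry_out", "kwargs": {
  "commands": [
    [[0.2,0.05,0,0,0,0],[0.35,0.08,0,0,0,0],[0.47,0.11,0,0,0,0],[0.5,0.11,0,0,0,0],[0.5,0.11,0,0,0,0],[0.5,0.12,0,0,0,0],[0.5,0.12,0,0,0,0],[0.5,0.12,0,0,0,0],[0.5,0.12,0,0,0,0],[0.5,0.12,0,0,0,0],[0.5,0.12,0,0,0,0],[0.5,0.12,0,0,0,0],[0.5,0.12,0,0,0,0],[0.5,0.12,0,0,0,0],[0.5,0.12,0,0,0,0],[0.47,0.12,0,0,0,0],[0.47,0.12,0,0,0,0],[0.35,0.09,0,0,0,0],[0.22,0.05,0,0,0,0],[0,0,0,0,0,0]]
  ]
}}

```text
clock: 8.08
position: [0.5818, 0.0959, 0.1756]
ee_rot: [0.711, 0.703, 0.0, -0.001]
ft_force: [0.9, 0.9, -1.6]
grip_width: 0.152
grasp_force: 58.5
```

```bash
python3 - <<'E'
from h import *
st(); im,c=snap("wrist","w3.png"); st()
E
```

```text
t8.08 pos [0.5818 0.0959 0.1756] phi 89.35 tilt [-0.0005  0.0013] F [ 0.9  0.9 -1.6] T [ 0.04 -0.05  0.02] w 0.152 g 58.5 q7 -0.45
t8.13 pos [0.5819 0.094  0.1756] phi 89.27 tilt [-0.0006  0.0003] F [-0.7 -0.7 -1.1] T [-0.01 -0.01 -0.01] w 0.152 g 58.5 q7 -0.44
```

View pics/w3.png

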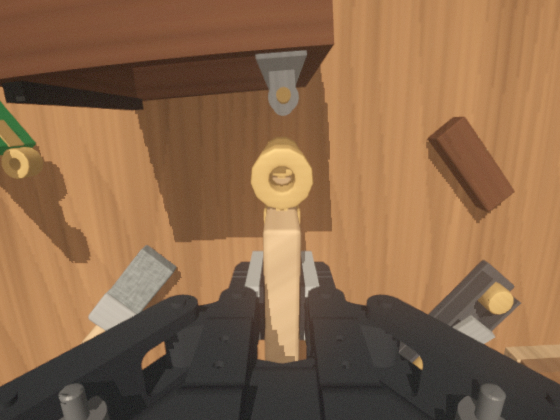

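The wrist view shows the upper knuckle ring centred near (282,177). The upper pin tip is near (283,95) on its grey tab, and the cabinet's front edge is above it, rotated about 5°.

```bash
cat > rel.py <<'E'
from h import *
def rel(f,kz,pr,vis=None):
    o,M=st(); im,c=snap("wrist",f)
    h=cv2.cvtColor(im,cv2.COLOR_RGB2HSV)
    zk=o["position"][2]-.1182+.123
    # pin: brass blob inside predicted window
    x,y,w,hh=pr; s=h[y:y+hh,x:x+w]; m=((s[:,:,1]>110)&(s[:,:,0]>12)&(s[:,:,0]<30)&(s[:,:,2]>90)).astype(np.uint8)
    n,l,stt,cen=cv2.connectedComponentsWithStats(m); 
    for i in range(1,n):
        if stt[i,4]>15: print("pin blob",cen[i]+[x,y],stt[i],onz([cen[i]+[x,y]],.143,c))
    x,y,w,hh=kz; s=h[y:y+hh,x:x+w]
    gray=cv2.cvtColor(im,cv2.COLOR_RGB2GRAY)[y:y+hh,x:x+w]
    C=cv2.HoughCircles(cv2.resize(gray,None,fx=4,fy=4,interpolation=cv2.INTER_CUBIC),cv2.HOUGH_GRADIENT,1,20,param1=120,param2=25,minRadius=30,maxRadius=140)
    if C is not None:
        for q in C[0][:5]:
            uv=q[:2]/4-.375+[x,y]; print("circ",uv,q[2]/4,onz([uv],zk,c))
    return im,c,o
E
python3 - <<'E'
from rel import *
im,c,o=rel("w4.png",(245,135,75,80),(262,78,40,40))
h=cv2.cvtColor(im,cv2.COLOR_RGB2HSV); print(h[95,274:294].tolist())
E
```

```text
t8.13 pos [0.5819 0.094  0.1756] phi 89.27 tilt [-0.0006  0.0003] F [-0.7 -0.7 -1.1] T [-0.01 -0.01 -0.01] w 0.152 g 58.5 q7 -0.44
pin blob [282.65555556  91.14444444] [ 14   5  14  17 180] [[0.58344819 0.17563356 0.143     ]]
pin blob [280.73491773 106.81718464] [  0   7  40  33 547] [[0.58238282 0.16810988 0.143     ]]
[[17, 34, 137], [16, 41, 138], [16, 77, 135], [17, 120, 149], [17, 133, 161], [18, 135, 164], [18, 131, 166], [17, 139, 162], [18, 134, 166], [18, 133, 163], [18, 136, 163], [18, 131, 166], [18, 133, 165], [18, 134, 164], [18, 132, 155], [17, 84, 142], [14, 47, 137], [16, 36, 134], [18, 33, 138], [17, 37, 138]]
```

```bash
python3 - <<'E'
from rel import *
im=cv2.imread("pics/w4.png")[:,:,::-1].copy(); c=camera_params("wrist")
h=cv2.cvtColor(im,cv2.COLOR_RGB2HSV); m=((h[:,:,1]>120)&(h[:,:,0]>17)&(h[:,:,0]<28)&(h[:,:,2]>100)).astype(np.uint8)
for v in range(150,210,4): 
    xs=np.nonzero(m[v,240:325])[0]+240; print(v,xs.min() if len(xs) else 0,xs.max() if len(xs) else 0, h[v,282].tolist())
crop=cv2.resize(im[75:215,235:330],None,fx=4,fy=4,interpolation=cv2.INTER_CUBIC); cv2.imwrite("pics/c2.png",crop[:,:,::-1])
zk=.0574+.123
P=np.array([.5818,.139,zk]); a=np.linspace(0,6.28,60)
uv=proj(P+np.c_[.0135*np.cos(a),.0135*np.sin(a),0*a],c); print(uv.min(0),uv.max(0),proj(P,c))
E
```

```text
150 265 298 [19, 116, 253]
154 261 301 [19, 119, 239]
158 258 304 [19, 121, 233]
162 256 307 [18, 126, 229]
166 253 309 [17, 133, 175]
170 252 311 [18, 128, 205]
174 252 311 [19, 124, 226]
178 251 311 [18, 110, 220]
182 251 312 [16, 101, 210]
186 252 310 [18, 130, 202]
190 254 309 [18, 126, 208]
194 256 307 [19, 118, 245]
198 259 304 [19, 123, 233]
202 264 299 [19, 120, 229]
206 271 292 [18, 125, 225]
[246.93124607 139.64933009] [312.18480433 204.49466663] [[279.55255258 172.83379097]]
```

View pics/c2.png

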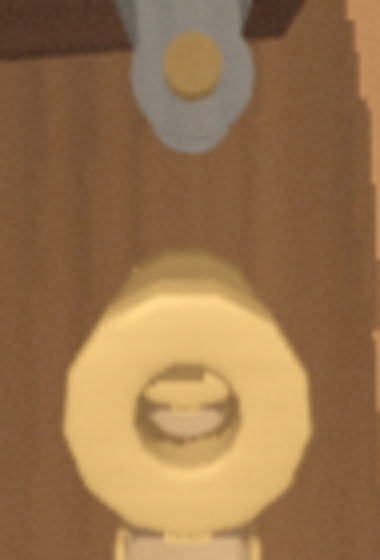

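The crop shows the bore centre at about (281.5,178.4) and the pin tip centre at about (282.7,89.7), with the pin's side visible below its tip.

```bash
python3 - <<'E'
from h import *
o,M=st(); c=camera_params("wrist")
k=onz([(281.5,178.4)],.1804,c)[0]; p=onz([(282.7,89.7)],.143,c)[0]; print(k,p,p-k,"tool",M.T@(p-k)/.04)
print("tcp->k",M.T@(k-o["position"]))
E
```

```text
t8.18 pos [0.582  0.0927 0.1756] phi 89.18 tilt [-0.0006 -0.0004] F [-0.1 -0.2 -1.8] T [-0.03 -0.04 -0.05] w 0.151 g 58.5 q7 -0.44
[0.58256905 0.13666179 0.1804    ] [0.58371827 0.17495671 0.143     ] [ 0.00114922  0.03829492 -0.0374    ] tool [0.95806426 0.01555145 0.93460385]
tcp->k [ 4.39354654e-02 -4.64669706e-05 -4.84714886e-03]
```

Call:
{"fn": "carry_out", "kwargs": {
  "commands": [
    [[0.08,0.015,0,0,0,0],[0.12,0,0,0,0,0],[0.12,0,0,0,0,0],[0.12,0,0,0,0,0],[0.12,0,0,0,0,0],[0.12,0,0,0,0,0],[0.12,0,0,0,0,0],[0.1,0,0,0,0,0],[0.06,0,0,0,0,0],[0,0,0,0,0,0],[0,0,0,0,0,0],[0,0,0,0,0,0]]
  ]
}}

```text
clock: 9.18
position: [0.5835, 0.1311, 0.1759]
ee_rot: [0.712, 0.702, -0.0, 0.0]
ft_force: [-0.3, 0.0, -0.7]
grip_width: 0.151
grasp_force: 58.5
```

```bash
python3 - <<'E'
from h import *
st(); im,c=snap("wrist","w5.png")
cv2.imwrite("pics/c3.png",cv2.resize(im[120:240,225:340],None,fx=5,fy=5,interpolation=cv2.INTER_CUBIC)[:,:,::-1])
st()
E
```

```text
t9.18 pos [0.5835 0.1311 0.1759] phi 89.14 tilt [ 0.     -0.0003] F [-0.3  0.  -0.7] T [0.05 0.01 0.01] w 0.151 g 58.5 q7 -0.52
t9.23 pos [0.5835 0.131  0.1759] phi 89.14 tilt [ 0.     -0.0003] F [-0.3 -0.  -1.6] T [ 0.03  0.04 -0.  ] w 0.153 g 58.5 q7 -0.52
```

View pics/c3.png

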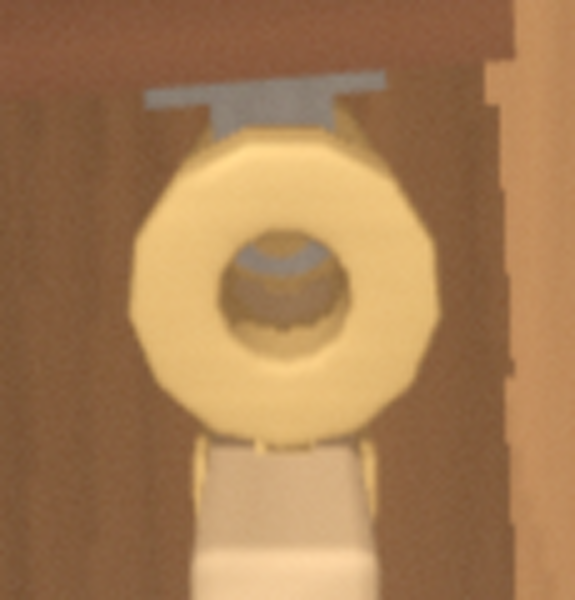

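Looking through the bore, I can see brass near the upper rim and a grey tab crescent with its lower edge near crop row 275. I'll compare that with the prediction for perfect alignment.

```bash
python3 - <<'E'
from h import *
o,M=st(); c=camera_params("wrist")
k=onz([((285/5-.4+225),(294/5-.4+120))],.1807,c)[0]; print("k",k, o["position"])
f=lambda P:(proj(P,c)-[225,120]+.4)*5
a=np.linspace(0,2*np.pi,24,endpoint=False)
for nm,r,z in(("bore top",.0053,.1807),("bore bot",.0053,.1607),("tip",.0037,.143),("foot",.0037,.125),("tab r8.5",.0085,.125)):
    q=f(np.c_[k[0]+r*np.cos(a),k[1]+r*np.sin(a),0*a+z]); print(nm,q.min(0).round(),q.max(0).round(),"ctr",f([k[0],k[1],z]).round())
E
```

```text
t9.23 pos [0.5835 0.131  0.1759] phi 89.14 tilt [ 0.     -0.0003] F [-0.3 -0.  -1.6] T [ 0.03  0.04 -0.  ] w 0.153 g 58.5 q7 -0.52
k [0.58411321 0.17495899 0.1807    ] [0.58346858 0.13100686 0.17587198]
bore top [221. 230.] [349. 357.] ctr [[285. 294.]]
bore bot [229. 203.] [341. 314.] ctr [[285. 259.]]
tip [250. 199.] [320. 269.] ctr [[285. 234.]]
foot [253. 181.] [317. 245.] ctr [[285. 214.]]
tab r8.5 [212. 139.] [359. 286.] ctr [[285. 214.]]
```

```bash
python3 - <<'E'
from h import *
im=cv2.imread("pics/w5.png")[:,:,::-1].copy(); h=cv2.cvtColor(im,cv2.COLOR_RGB2HSV)
for v in range(163,186): print(v,(v-120)*5+2,' '.join("%3d"%h[v,u,1] for u in range(267,297)))
E
```

```text
163 217 122 122 119 122 123 121 121 121 123 121 120 122 122 122 124 124 125 121 122 121 120 124 122 121 120 122 123 121 120 122
164 222 122 123 120 122 120 122 122 124 122 122 125 123 125 125 124 125 126 126 124 124 122 123 123 124 123 123 121 122 123 123
165 227 120 121 124 122 122 124 122 124 124 127 125 126 132 129 128 131 127 127 128 126 125 125 124 123 122 121 122 122 123 123
166 232 123 123 122 123 122 125 125 127 128 129 129 135 133 135 135 133 133 133 132 129 129 126 126 124 126 123 124 124 121 122
167 237 121 121 124 126 125 126 125 128 131 132 133 134 139 137 136 135 141 134 133 131 125 127 125 128 125 123 124 121 121 122
168 242 122 122 123 123 125 126 131 128 118 134 138 134 137 137 135 136 134 136 127 107  92 108 125 128 125 125 122 123 124 122
169 247 123 124 124 124 125 128 115  91  84 112 126 133 133 137 137 131 133 124 109  80  59  68  87 116 127 125 122 122 122 124
170 252 124 121 122 125 129 119  80  59  60  79 101 119 126 129 132 124 118  96  71  59  52  55  60  90 123 130 126 125 124 121
171 257 123 120 124 126 131  95  61  50  54  59  68  85  89  97 102  92  79 
[... 1143 characters left out ...]
 118 118 114 116 116 118 119 122 132 138 134 134 139 133 122
181 307 125 132 139 141 136 139 138 134 126 116 121 122 121 116 115 114 111 117 115 116 119 124 126 141 135 137 134 132 131 125
182 312 126 127 140 139 137 141 143 136 131 121 120 117 116 115 118 116 116 117 122 122 127 134 136 141 135 133 135 131 125 123
183 317 126 124 131 137 142 138 137 144 141 134 133 128 122 127 120 121 123 127 130 127 134 137 135 135 131 132 132 127 124 122
184 322 124 123 126 132 142 141 136 136 138 137 136 133 136 131 131 129 133 137 138 136 135 134 132 131 134 130 130 123 122 123
185 327 120 125 126 131 137 133 133 133 136 134 136 135 135 139 133 138 136 135 135 135 133 131 130 132 131 133 129 123 123 121
```

Call:
{"fn": "carry_out", "kwargs": {
  "commands": [
    [[0.0275,-0.0125,0,0,0,0],[0,0,0.06,0,0,0],[0,0,0.06,0,0,0],[0,0,0.06,0,0,0],[0,0,0.06,0,0,0],[0,0,0.06,0,0,0],[0,0,0.05,0,0,0],[0,0,0,0,0,0],[0,0,0,0,0,0],[0,0,0,0,0,0]]
  ]
}}

```text
clock: 10.07
position: [0.583, 0.1326, 0.162]
ee_rot: [0.712, 0.702, 0.0, 0.0]
ft_force: [-0.5, -0.4, -2.0]
grip_width: 0.155
grasp_force: 58.5
```

```bash
python3 - <<'E'
from h import *
o,M=st(); im,c=snap("wrist","w6.png")
zk=o["position"][2]+.0048
h=cv2.cvtColor(im,cv2.COLOR_RGB2HSV)
for v in range(158,190): print(v,' '.join("%3d"%h[v,u,1] for u in range(264,298)))
k=onz([((285/5-.4+225),(294/5-.4+120))],zk,c)[0]; a=np.linspace(0,2*np.pi,24,endpoint=False)
for nm,r,z in(("bore top",.0053,zk),("bore bot",.0053,zk-.02),("tip",.0037,.143)):
    q=proj(np.c_[k[0]+r*np.cos(a),k[1]+r*np.sin(a),0*a+z],c); print(nm,q.min(0).round(1),q.max(0).round(1))
E
```

```text
t10.07 pos [0.583  0.1326 0.162 ] phi 89.16 tilt [0.0002 0.    ] F [-0.5 -0.4 -2. ] T [ 0.05 -0.05 -0.06] w 0.155 g 58.5 q7 -0.53
158 120 120 120 119 119 119 120 120 121 122 121 122 121 122 122 121 122 121 121 123 119 122 120 122 120 122 121 120 119 120 119 123 121 119
159 120 119 119 119 119 119 118 119 121 121 120 120 120 123 123 120 120 123 121 120 122 119 121 121 123 120 119 120 120 120 120 120 119 121
160 119 118 119 119 119 121 121 118 120 121 120 119 121 121 122 121 121 119 120 122 120 123 123 123 121 121 122 120 120 120 121 121 119 119
161 117 119 118 121 120 121 122 119 122 119 120 121 121 121 120 123 120 123 120 121 121 120 121 123 123 120 122 118 121 119 121 121 120 119
162 119 119 120 119 118 122 120 119 122 120 121 120 122 122 123 121 123 123 122 123 123 125 123 120 119 120 121 119 120 119 119 121 122 121
163 117 119 120 118 119 120 120 123 121 121 123 123 121 121 123 121 125 125 122 126 121 122 123 124 121 122 119 121 122 121 124 119 121 120
164 121 122 122 118 123 120 121 120 121 124 122 123 122 123 126 123 126 123 124 125 126 124 122 123 124 122 121 122 122 121 123 12
[... 2915 characters left out ...]
29 132 131 131 131 125 123 123 120
186 121 121 122 121 121 121 126 132 134 135 134 130 131 131 131 133 135 132 137 132 128 132 128 127 131 127 134 132 128 126 122 122 121 123
187 122 121 120 121 123 123 125 129 131 134 132 131 132 126 128 130 129 127 129 127 128 127 131 127 129 130 130 128 123 123 119 121 123 123
188 123 119 121 120 121 123 121 124 129 132 132 132 129 129 130 128 129 128 128 128 128 129 127 130 129 129 129 123 124 121 118 119 122 120
189 121 120 119 121 121 117 120 120 122 126 126 128 129 133 129 129 128 131 129 128 129 128 129 128 124 128 122 119 120 119 121 119 122 121
bore top [268.8 165.7] [294.4 190.9]
bore bot [270.4 160.1] [292.8 182.4]
tip [274.  162.6] [289.2 177.8]
```

The pin tip, bottom edge at row 178 and centre column 281.3, matches perfect alignment (177.8, 281.6) to about 0.2 mm. I'll lower the door gently.

Call:
{"fn": "carry_out", "kwargs": {
  "commands": [
    [[0,0,0.03,0,0,0],[0,0,0.03,0,0,0],[0,0,0.03,0,0,0],[0,0,0.03,0,0,0],[0,0,0.02,0,0,0],[0,0,0.02,0,0,0],[0,0,0,0,0,0]]
  ]
}}

```text
clock: 10.7
position: [0.5828, 0.1325, 0.1553]
ee_rot: [0.712, 0.702, -0.0, -0.0]
ft_force: [-0.2, 0.5, -1.8]
grip_width: 0.153
grasp_force: 58.5
```

```bash
python3 -c "from h import *;st()"
```

```text
t10.70 pos [0.5828 0.1325 0.1553] phi 89.17 tilt [-0.0002 -0.0001] F [-0.2  0.5 -1.8] T [ 0.   -0.07  0.05] w 0.153 g 58.5 q7 -0.53
```

No contact force, and the door is already about 3 mm past the tip height, so I'll continue.

Call:
{"fn": "carry_out", "kwargs": {
  "commands": [
    [[0,0,0.03,0,0,0],[0,0,0.03,0,0,0],[0,0,0.03,0,0,0],[0,0,0.03,0,0,0],[0,0,0.03,0,0,0],[0,0,0.03,0,0,0],[0,0,0.03,0,0,0],[0,0,0.03,0,0,0],[0,0,0.03,0,0,0],[0,0,0.03,0,0,0],[0,0,0,0,0,0]]
  ]
}}

```text
clock: 11.62
position: [0.5828, 0.1324, 0.1432]
ee_rot: [0.712, 0.702, -0.0, -0.0]
ft_force: [-0.3, 0.5, -1.5]
grip_width: 0.154
grasp_force: 58.5
```

```bash
python3 -c "from h import *;st()"
```

```text
t11.62 pos [0.5828 0.1324 0.1432] phi 89.16 tilt [-0.0003 -0.0001] F [-0.3  0.5 -1.5] T [0.04 0.01 0.  ] w 0.154 g 58.5 q7 -0.53
```

Expected seat is at z≈0.1402, so I'll creep down to light contact.

Call:
{"fn": "carry_out", "kwargs": {
  "commands": [
    [[0,0,0.02,0,0,0],[0,0,0.02,0,0,0],[0,0,0.02,0,0,0],[0,0,0.0125,0,0,0],[0,0,0,0,0,0],[0,0,0,0,0,0]]
  ]
}}

```text
clock: 12.12
position: [0.5829, 0.1325, 0.1406]
ee_rot: [0.712, 0.702, -0.0, 0.0]
ft_force: [0.2, 0.1, -1.9]
grip_width: 0.153
grasp_force: 58.5
```

```bash
python3 -c "from h import *;st()"
```

```text
t12.12 pos [0.5829 0.1325 0.1406] phi 89.16 tilt [-0.     -0.0001] F [ 0.2  0.1 -1.9] T [ 0.09 -0.03  0.04] w 0.153 g 58.5 q7 -0.54
```

Call:
{"fn": "carry_out", "kwargs": {
  "commands": [
    [[0,0,0.01,0,0,0],[0,0,0.01,0,0,0],[0,0,0,0,0,0],[0,0,0,0,0,0]]
  ]
}}

```text
clock: 12.45
position: [0.5831, 0.1325, 0.1402]
ee_rot: [0.712, 0.702, 0.0, 0.0]
ft_force: [-1.4, -1.4, 3.5]
grip_width: 0.156
grasp_force: 59.2
```

```bash
python3 -c "from h import *;st()"
```

```text
t12.45 pos [0.5831 0.1325 0.1402] phi 89.16 tilt [ 0.0005 -0.0001] F [-1.4 -1.4  3.5] T [-0.1   0.41  0.08] w 0.156 g 59.2 q7 -0.54
```

Call:
{"fn": "carry_out", "kwargs": {
  "commands": [
    [[0,0,0.0125,0,0,0],[0,0,0,0,0,0],[0,0,0,0,0,0]]
  ]
}}

```text
clock: 12.7
position: [0.5832, 0.1324, 0.1401]
ee_rot: [0.712, 0.702, 0.0, 0.0]
ft_force: [-2.9, -1.8, 8.2]
grip_width: 0.156
grasp_force: 59.8
```

```bash
python3 -c "from h import *;st()"
```

```text
t12.70 pos [0.5832 0.1324 0.1401] phi 89.16 tilt [ 0.0008 -0.0003] F [-2.9 -1.8  8.2] T [-0.28  0.75  0.11] w 0.156 g 59.8 q7 -0.54
```

The door is seated: z=0.1402 as predicted, 8 N upward reaction. I'll release it, back off upward and compute the push path.

Call:
{"fn": "carry_out", "kwargs": {
  "commands": [
    [[0,0,-0.0125,0,0,0],[0,0,0,0,0,0]]
  ]
}}

```text
clock: 12.87
position: [0.5831, 0.1325, 0.1402]
ee_rot: [0.712, 0.702, 0.0, 0.0]
ft_force: [-0.7, -0.2, 5.1]
grip_width: 0.15
grasp_force: 59.4
```

Call:
{"fn": "carry_out", "kwargs": {
  "commands": [
    [[0,0,0,0,0,0],[0,0,0,0,0,0],[0,0,0,0,0,0],[0,0,0,0,0,0],[0,0,0,0,0,0],[0,0,0,0,0,0],[0,0,0,0,0,0],[0,0,0,0,0,0]]
  ],
  "hand": -0.2,
  "force": 20
}}

```text
clock: 13.53
position: [0.5829, 0.1325, 0.1397]
ee_rot: [0.712, 0.702, -0.0, 0.0]
ft_force: [-1.3, -0.1, 0.1]
grip_width: 0.602
grasp_force: 0.0
```

```bash
python3 - <<'E'
from h import *
o,M=st(); p=o["position"]; 
P=np.array([.5837,.1765]); r=.085
def tgt(th,extra=0):
    t=np.radians(th); u=np.array([np.cos(t),np.sin(t)]); n=np.array([-u[1],u[0]])
    return P+r*u+(.007+.0145*abs(n[0])+.011*abs(n[1])+extra)*n
cur=p[:2]; X=M[:2,0];Y=M[:2,1]
for th,e in [(-90.8,.03)]+[(a,0) for a in range(-91,-178,-7)]:
    q=tgt(th,e); d=q-cur; print(th,q.round(4),"tool",(d@X/.04).round(3),(d@Y/.04).round(3)); cur=q
E
```

```text
t13.53 pos [0.5829 0.1325 0.1397] phi 89.16 tilt [-0.0001 -0.0001] F [-1.3 -0.1  0.1] T [ 0.02 -0.03 -0.01] w 0.602 g 0.0 q7 -0.54
-90.8 [0.6342 0.0908] tool -1.023 1.297
-91 [0.6039 0.0911] tool -0.002 -0.756
-98 [0.5945 0.0891] tool -0.053 -0.233
-105 [0.5847 0.0882] tool -0.027 -0.245
-112 [0.5746 0.0885] tool 0.003 -0.253
-119 [0.5644 0.09  ] tool 0.035 -0.257
-126 [0.5541 0.0929] tool 0.069 -0.257
-133 [0.5441 0.0972] tool 0.104 -0.252
-140 [0.5345 0.1029] tool 0.139 -0.242
-147 [0.5256 0.11  ] tool 0.173 -0.226
-154 [0.5175 0.1183] tool 0.206 -0.205
-161 [0.5105 0.1279] tool 0.236 -0.177
-168 [0.5049 0.1385] tool 0.263 -0.145
-175 [0.5007 0.1499] tool 0.284 -0.109
```

Call:
{"fn": "carry_out", "kwargs": {
  "commands": [
    [[0,0,-0.25,0,0,0],[0,0,-0.3,0,0,0],[0,0,-0.35,0,0,0],[0,0,-0.35,0,0,0],[-0.2,0.26,0,0,0,0],[-0.2,0.26,0,0,0,0],[-0.2,0.26,0,0,0,0],[-0.2,0.26,0,0,0,0],[-0.22,0.26,0,0,0,0],[0,0,0,0,0,0],[0,0,0,0,0,0]]
  ]
}}

```text
clock: 14.45
position: [0.6346, 0.09, 0.1887]
ee_rot: [0.713, 0.701, -0.0, -0.001]
ft_force: [-0.1, 0.3, 0.4]
grip_width: 0.599
grasp_force: 0.0
```

Call:
{"fn": "carry_out", "kwargs": {
  "commands": [
    [[0,0,0,0,0,0],[0,0,0,0,0,0],[0,0,0,0,0,0],[0,0,0,0,0,0],[0,0,0,0,0,0],[0,0,0,0,0,0],[0,0,0,0,0,0],[0,0,0.25,0,0,0],[0,0,0.25,0,0,0],[0,0,0.25,0,0,0],[0,0,0.25,0,0,0],[0,0,0.25,0,0,0],[0,0,0,0,0,0]]
  ],
  "hand": 1
}}

```text
clock: 15.53
position: [0.633, 0.0905, 0.1367]
ee_rot: [0.712, 0.702, -0.002, -0.001]
ft_force: [-1.4, 0.2, -0.6]
grip_width: 0.002
grasp_force: 0.0
```

```bash
python3 - <<'E'
from h import *
st(); a,_=snap("top","t2.png"); b,_=snap("side","s2.png"); w,_=snap("wrist","w7.png")
cv2.imwrite("pics/c4.png",np.hstack([cv2.resize(a[140:250,140:290],(400,293)),cv2.resize(w,(400,300))[:293]])[:,:,::-1])
E
```

```text
t15.53 pos [0.633  0.0905 0.1367] phi 89.17 tilt [-0.0038 -0.0006] F [-1.4  0.2 -0.6] T [0.01 0.04 0.01] w 0.002 g 0.0 q7 -0.46
```

View pics/c4.png

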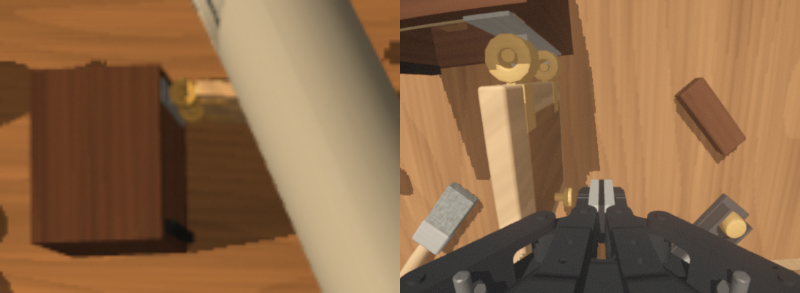

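The views show the door hanging on both pins and standing open, with the shut fingers clear on the outer side. I'll push it shut slowly.

Call:
{"fn": "carry_out", "kwargs": {
  "commands": [
    [[0,0,-0.1,0,0,0],[0,0,-0.1,0,0,0],[0,0,-0.1,0,0,0],[0,-0.15,0,0,0,0],[0,-0.15,0,0,0,0],[0,-0.15,0,0,0,0],[0,-0.15,0,0,0,0],[0,-0.1,0,0,0,0],[-0.02,-0.1,0,0,0,0],[-0.02,-0.1,0,0,0,0],[-0.01,-0.1,0,0,0,0],[-0.01,-0.12,0,0,0,0],[0,-0.12,0,0,0,0],[0,-0.12,0,0,0,0],[0,-0.12,0,0,0,0],[0,0,0,0,0,0]]
  ]
}}

```text
clock: 17.02
position: [0.5742, 0.0896, 0.1518]
ee_rot: [0.712, 0.702, -0.0, 0.0]
ft_force: [-0.2, -0.3, 0.5]
grip_width: 0.004
grasp_force: 0.0
```

```bash
python3 - <<'E'
from h import *
st(); w,_=snap("wrist","w8.png"); s,_=snap("side","s3.png")
cv2.imwrite("pics/c5.png",np.hstack([cv2.resize(w,(400,300)),cv2.resize(s,(400,300))])[:,:,::-1])
E
```

```text
t17.02 pos [0.5742 0.0896 0.1518] phi 89.19 tilt [-0.0002 -0.0004] F [-0.2 -0.3  0.5] T [-0.01 -0.03 -0.06] w 0.004 g 0.0 q7 -0.45
```

View pics/c5.png

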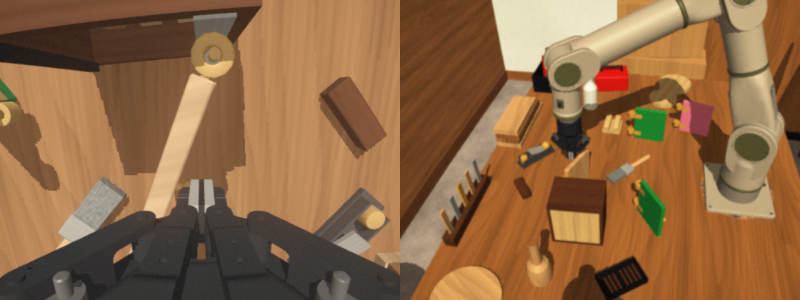

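The door is swinging as planned, at about −113°, and the fingers are on its outer face near (200,190). I'll continue along the arc.

Call:
{"fn": "carry_out", "kwargs": {
  "commands": [
    [[0.01,-0.085,0,0,0,0],[0.01,-0.085,0,0,0,0],[0.015,-0.085,0,0,0,0],[0.02,-0.085,0,0,0,0],[0.023,-0.085,0,0,0,0],[0.026,-0.085,0,0,0,0],[0.03,-0.085,0,0,0,0],[0.035,-0.085,0,0,0,0],[0.04,-0.083,0,0,0,0],[0.043,-0.081,0,0,0,0],[0.046,-0.08,0,0,0,0],[0.05,-0.08,0,0,0,0],[0.054,-0.078,0,0,0,0],[0.058,-0.075,0,0,0,0],[0.062,-0.072,0,0,0,0],[0.065,-0.07,0,0,0,0],[0.069,-0.068,0,0,0,0],[0.072,-0.066,0,0,0,0],[0,0,0,0,0,0]]
  ]
}}

```text
clock: 18.7
position: [0.5176, 0.1202, 0.1518]
ee_rot: [0.712, 0.702, 0.0, -0.0]
ft_force: [-0.0, -0.1, -0.1]
grip_width: -0.004
grasp_force: 0.0
```

```bash
python3 -c "from h import *;st()"
```

```text
t18.70 pos [0.5176 0.1202 0.1518] phi 89.22 tilt [-0.0001  0.0001] F [-0.  -0.1 -0.1] T [-0.01 -0.02 -0.01] w -0.004 g 0.0 q7 -0.49
```

Call:
{"fn": "carry_out", "kwargs": {
  "commands": [
    [[0.075,-0.062,0,0,0,0],[0.078,-0.06,0,0,0,0],[0.08,-0.057,0,0,0,0],[0.084,-0.052,0,0,0,0],[0.088,-0.048,0,0,0,0],[0.09,-0.045,0,0,0,0],[0.05,-0.02,0,0,0,0],[0.05,-0.02,0,0,0,0],[0,0,0,0,0,0]]
  ]
}}

```text
clock: 19.45
position: [0.5038, 0.1439, 0.1518]
ee_rot: [0.712, 0.702, 0.0, -0.0]
ft_force: [-0.1, -0.5, -0.1]
grip_width: -0.006
grasp_force: 0.0
```

```bash
python3 - <<'E'
from h import *
st(); w,_=snap("wrist","w9.png")
h=cv2.cvtColor(w,cv2.COLOR_RGB2HSV); cv2.imwrite("pics/c6.png",w[:,:,::-1])
E
```

```text
t19.45 pos [0.5038 0.1439 0.1518] phi 89.20 tilt [-0.  0.] F [-0.1 -0.5 -0.1] T [-0.04 -0.02  0.03] w -0.006 g 0.0 q7 -0.54
```

View pics/c6.png

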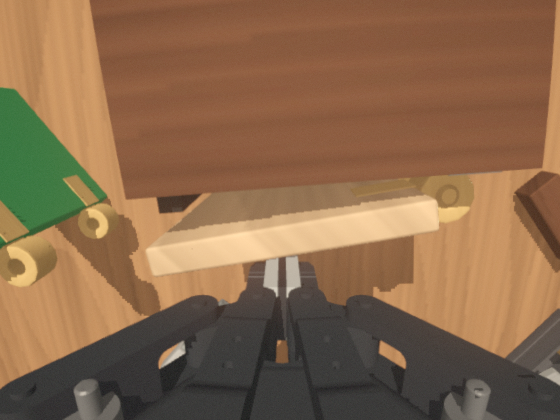

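The wrist view (my last picture) shows the door about 5–6° short of shut, with the fingers close to its outer face. I'll feel the remaining distance by force.

Call:
{"fn": "carry_out", "kwargs": {
  "commands": [
    [[0.03,-0.005,0,0,0,0],[0.03,-0.005,0,0,0,0],[0.03,-0.005,0,0,0,0],[0.03,-0.005,0,0,0,0],[0.03,-0.005,0,0,0,0],[0,0,0,0,0,0]]
  ]
}}

```text
clock: 20.0
position: [0.503, 0.1497, 0.1518]
ee_rot: [0.712, 0.702, 0.0, -0.0]
ft_force: [0.2, 0.1, -0.1]
grip_width: 0.001
grasp_force: 0.1
```

```bash
python3 -c "from h import *;st()"
```

```text
t20.00 pos [0.503  0.1497 0.1518] phi 89.18 tilt [0.     0.0001] F [ 0.2  0.1 -0.1] T [-0.01  0.02 -0.02] w 0.001 g 0.1 q7 -0.55
```

Call:
{"fn": "carry_out", "kwargs": {
  "commands": [
    [[0.02,0,0,0,0,0],[0.02,0,0,0,0,0],[0,0,0,0,0,0]]
  ]
}}

```text
clock: 20.25
position: [0.5031, 0.1511, 0.1518]
ee_rot: [0.712, 0.702, 0.0, 0.0]
ft_force: [-1.4, 0.6, 0.1]
grip_width: 0.002
grasp_force: 0.1
```

```bash
cat > ang.py <<'E'
from h import *
o,M=st(); w,c=snap("wrist","wx.png")
g=cv2.GaussianBlur(w,(3,3),0); P=[]
h=cv2.cvtColor(g,cv2.COLOR_RGB2HSV)
for u in list(range(180,240,6))+list(range(330,420,6)):
    # door top face: bright; take its far (upper) edge: strongest dark->bright step
    d=np.diff(g[120:270,u,2].astype(int),axis=0)if 0 else g[123:270,u,2].astype(int)-g[120:267,u,2].astype(int)
    k=int(np.argmax(d)); P.append((u,121.5+k))
W=onz(P,.170,c); vx,vy,x0,y0=cv2.fitLine(W[:,:2].astype(np.float32),cv2.DIST_HUBER,0,.001,.001).ravel()
print("edge ang",np.degrees(np.arctan2(vy,vx)),[p[1] for p in P])
y=np.array([.5837,.1765])-[x0,y0]; print("inner edge offset from pin axis",abs(y@[-vy,vx]))
E
python3 ang.py
```

```text
t20.25 pos [0.5031 0.1511 0.1518] phi 89.17 tilt [ 0.0001 -0.    ] F [-1.4  0.6  0.1] T [-0.   -0.06 -0.03] w 0.002 g 0.1 q7 -0.56
edge ang 4.430124 [231.5, 231.5, 228.5, 228.5, 227.5, 227.5, 227.5, 226.5, 226.5, 225.5, 217.5, 216.5, 216.5, 215.5, 215.5, 215.5, 212.5, 212.5, 211.5, 211.5, 211.5, 210.5, 210.5, 209.5, 209.5]
inner edge offset from pin axis 0.010242566187369115
```

Call:
{"fn": "carry_out", "kwargs": {
  "commands": [
    [[0.02,0,0,0,0,0],[0.02,0,0,0,0,0],[0,0,0,0,0,0]]
  ]
}}

```text
clock: 20.55
position: [0.5031, 0.1526, 0.1518]
ee_rot: [0.712, 0.702, -0.0, 0.0]
ft_force: [-0.5, -0.9, -0.2]
grip_width: 0.001
grasp_force: 0.2
```

```bash
python3 ang.py
```

```text
t20.55 pos [0.5031 0.1526 0.1518] phi 89.16 tilt [ 0.     -0.0002] F [-0.5 -0.9 -0.2] T [-0.08 -0.03  0.01] w 0.001 g 0.2 q7 -0.56
edge ang 3.8267741 [232.5, 231.5, 229.5, 228.5, 228.5, 228.5, 227.5, 227.5, 228.5, 226.5, 219.5, 218.5, 219.5, 219.5, 217.5, 217.5, 215.5, 214.5, 214.5, 214.5, 213.5, 213.5, 212.5, 212.5, 212.5]
inner edge offset from pin axis 0.010374258974835043
```

Call:
{"fn": "carry_out", "kwargs": {
  "commands": [
    [[0.02,0,0,0,0,0],[0,0,0,0,0,0]]
  ]
}}

```text
clock: 20.77
position: [0.5031, 0.1529, 0.1517]
ee_rot: [0.712, 0.702, -0.0, 0.0]
ft_force: [-0.6, -2.5, -0.0]
grip_width: 0.002
grasp_force: 1.3
```

```bash
python3 ang.py
```

```text
t20.77 pos [0.5031 0.1529 0.1517] phi 89.14 tilt [-0.0002 -0.0009] F [-0.6 -2.5 -0. ] T [-0.59  0.14 -0.01] w 0.002 g 1.3 q7 -0.56
edge ang 4.040262 [232.5, 231.5, 229.5, 230.5, 229.5, 228.5, 229.5, 228.5, 227.5, 228.5, 219.5, 220.5, 219.5, 219.5, 219.5, 217.5, 215.5, 215.5, 214.5, 214.5, 213.5, 213.5, 213.5, 212.5, 212.5]
inner edge offset from pin axis 0.010519989204601767
```

Contact with the stop is starting (Fy −2.5 N, the door angle no longer changes). I'll press a little more to confirm.

Call:
{"fn": "carry_out", "kwargs": {
  "commands": [
    [[0.015,0,0,0,0,0],[0.01,0,0,0,0,0],[0,0,0,0,0,0],[0,0,0,0,0,0]]
  ]
}}

```text
clock: 21.15
position: [0.5031, 0.1531, 0.1517]
ee_rot: [0.713, 0.702, -0.001, 0.001]
ft_force: [-1.5, -7.0, 2.8]
grip_width: -0.004
grasp_force: 3.2
```

```bash
python3 ang.py
```

```text
t21.15 pos [0.5031 0.1531 0.1517] phi 89.10 tilt [-0.0005 -0.0019] F [-1.5 -7.   2.8] T [-1.34  0.3   0.04] w -0.004 g 3.2 q7 -0.56
edge ang 4.0060186 [232.5, 231.5, 230.5, 229.5, 229.5, 229.5, 228.5, 229.5, 228.5, 228.5, 219.5, 219.5, 219.5, 218.5, 218.5, 219.5, 215.5, 215.5, 214.5, 214.5, 214.5, 213.5, 213.5, 213.5, 212.5]
inner edge offset from pin axis 0.01063760219281168
```

Call:
{"fn": "carry_out", "kwargs": {
  "commands": [
    [[-0.02,0,0,0,0,0],[-0.05,0,0,0,0,0],[-0.1,0,0,0,0,0],[-0.2,0,0,0,0,0],[-0.3,0,0,0,0,0],[-0.3,0,0,0,0,0],[-0.3,0,-0.1,0,0,0],[-0.3,0,-0.3,0,0,0],[-0.3,0,-0.3,0,0,0],[0,0,-0.3,0,0,0],[0,0,0,0,0,0],[0,0,0,0,0,0]]
  ]
}}

```text
clock: 22.2
position: [0.5024, 0.0802, 0.1923]
ee_rot: [0.712, 0.702, 0.001, 0.0]
ft_force: [0.4, 0.4, -0.7]
grip_width: 0.0
grasp_force: 0.0
```

```bash
python3 - <<'E'
from h import *
o,M=st(); w,c=snap("wrist","w10.png")
# predicted shut door top/inner edges, cabinet front top edge -> check rows at few columns
yaw=np.radians(-176); u=np.array([np.cos(yaw),np.sin(yaw)]); n=np.array([-u[1],u[0]]); P=np.array([.5837,.1765])
g=cv2.GaussianBlur(w,(3,3),0)
for r in (.03,.06,.09,.12):
    q=proj([np.r_[P+r*u-.007*n,.17],np.r_[P+r*u+.007*n,.17]],c); col=int(q[0,0]); a=int(q[0,1])-30
    print(r,q.round(1).tolist(),a,g[a:a+60:2,col,0].tolist())
q=proj([np.r_[P,.145]],c); print("upper knuckle",q)
E
rm -f pics/wx.png
```

```text
t22.20 pos [0.5024 0.0802 0.1923] phi 89.17 tilt [0.0015 0.0002] F [ 0.4  0.4 -0.7] T [ 0.02 -0.04 -0.06] w 0.000 g 0.0 q7 -0.36
0.03 [[389.4, 43.8], [389.9, 75.8]] 13 [129, 129, 128, 126, 122, 88, 64, 65, 67, 68, 68, 68, 71, 72, 73, 87, 196, 234, 232, 230, 228, 226, 225, 223, 221, 221, 221, 220, 220, 215]
0.06 [[324.2, 48.8], [326.0, 80.8]] 18 [134, 132, 131, 128, 119, 80, 70, 72, 85, 93, 93, 93, 92, 91, 93, 94, 125, 223, 234, 231, 230, 229, 227, 225, 224, 223, 223, 222, 222, 221]
0.09 [[258.9, 54.6], [261.9, 86.4]] 24 [134, 133, 131, 129, 113, 77, 75, 78, 90, 95, 98, 98, 97, 96, 97, 98, 105, 183, 232, 231, 233, 236, 238, 239, 240, 240, 239, 238, 237, 236]
0.12 [[194.3, 61.1], [198.4, 92.5]] 31 [130, 129, 128, 123, 92, 72, 71, 65, 63, 66, 65, 66, 68, 68, 72, 79, 80, 128, 224, 228, 226, 224, 224, 222, 221, 219, 218, 216, 214, 213]
upper knuckle [[430.19693499  64.21091251]]
```

```bash
cat > gap.py <<'E'
from h import *
st(); w,c=snap("wrist","w11.png"); g=cv2.GaussianBlur(w,(3,3),0)[:,:,0].astype(int)
I=[];F=[]
for u in range(190,400,6):
    s=20+(400-u)*18//200-10
    d=g[2:,u]-g[:-2,u]
    i=s+10+int(np.argmax(d[s+10:s+50])); f=s-15+int(np.argmin(d[max(s-15,0):s+25]))if s>15 else int(np.argmin(d[0:s+25]))
    def sub(k,sg):
        e=np.clip(sg*d[k-3:k+4],0,None); return (e*np.arange(k-3,k+4)).sum()/e.sum()+1
    I.append((u,sub(i,1)));F.append((u,sub(f,-1)))
def L(p,z):
    W=onz(p,z,c); return cv2.fitLine(W[:,:2].astype(np.float32),cv2.DIST_HUBER,0,.001,.001).ravel()
a=L(I,.170);b=L(F,.172)
nb=np.array([-b[1],b[0]]); 
print("door",np.degrees(np.arctan2(a[1],a[0])),"cab",np.degrees(np.arctan2(b[1],b[0])))
P=np.array([.5837,.1765])
for x in (.58,.53,.50,.46):
    q=a[2:]+a[:2]*(x-a[2])/a[0]; print(x,"gap mm",1000*abs((q-b[2:])@nb))
print("pin-front",1000*abs((P-b[2:])@nb))
print([round(p[1]) for p in I],[round(p[1]) for p in F])
E
python3 gap.py
```

```text
t22.25 pos [0.502  0.0804 0.1916] phi 89.21 tilt [0.0003 0.0002] F [ 0.3 -0.1  0.1] T [-0.01 -0.04  0.01] w 0.004 g 0.0 q7 -0.36
door 4.9918385 cab 3.5896096
0.58 gap mm 8.131335
0.53 gap mm 9.359552
0.5 gap mm 10.096482
0.46 gap mm 11.079047
pin-front 15.33934574267164
[66, 65, 64, 64, 63, 62, 61, 61, 60, 59, 59, 58, 57, 57, 56, 55, 55, 54, 54, 53, 52, 52, 51, 50, 50, 49, 48, 48, 47, 47, 46, 46, 45, 45, 44] [39, 38, 38, 37, 37, 36, 35, 35, 34, 34, 33, 33, 32, 32, 31, 31, 30, 29, 29, 29, 28, 28, 27, 27, 26, 26, 26, 25, 25, 24, 24, 23, 23, 23, 22]
```

With the door released, it stands about 1.4° (roughly 2 mm at the strip) off the stop, probably rubber spring-back. I'll push again farther out near the free edge and ease off very slowly.

Call:
{"fn": "carry_out", "kwargs": {
  "commands": [
    [[0,-0.35,0.25,0,0,0],[0,-0.35,0.25,0,0,0],[0,0,0.25,0,0,0],[0,0,0.25,0,0,0],[0.25,0,0,0,0,0],[0.25,0,0,0,0,0],[0.25,0,0,0,0,0],[0.25,0,0,0,0,0],[0.2,0,0,0,0,0],[0.15,0,0,0,0,0],[0.1,0,0,0,0,0],[0.05,0,0,0,0,0],[0,0,0,0,0,0]]
  ]
}}

```text
clock: 23.38
position: [0.4749, 0.1404, 0.1519]
ee_rot: [0.712, 0.702, 0.0, 0.0]
ft_force: [-0.2, 0.5, 0.5]
grip_width: -0.001
grasp_force: 0.0
```

```bash
python3 -c "from h import *;st()"
```

```text
t23.38 pos [0.4749 0.1404 0.1519] phi 89.19 tilt [ 0.0001 -0.    ] F [-0.2  0.5  0.5] T [ 0.01 -0.03  0.01] w -0.001 g 0.0 q7 -0.52
```

Call:
{"fn": "carry_out", "kwargs": {
  "commands": [
    [[0.03,0,0,0,0,0],[0.03,0,0,0,0,0],[0.03,0,0,0,0,0],[0.03,0,0,0,0,0],[0.02,0,0,0,0,0],[0.02,0,0,0,0,0],[0.02,0,0,0,0,0],[0,0,0,0,0,0]]
  ]
}}

```text
clock: 24.05
position: [0.475, 0.1473, 0.1518]
ee_rot: [0.712, 0.702, 0.0, 0.0]
ft_force: [0.5, 0.5, 0.3]
grip_width: -0.002
grasp_force: 0.0
```

```bash
python3 -c "from h import *;st()"
```

```text
t24.05 pos [0.475  0.1473 0.1518] phi 89.17 tilt [ 0.0001 -0.    ] F [0.5 0.5 0.3] T [0.02 0.02 0.  ] w -0.002 g 0.0 q7 -0.53
```

Call:
{"fn": "carry_out", "kwargs": {
  "commands": [
    [[0.02,0,0,0,0,0],[0.02,0,0,0,0,0],[0.02,0,0,0,0,0],[0,0,0,0,0,0]]
  ]
}}

```text
clock: 24.38
position: [0.475, 0.1498, 0.1518]
ee_rot: [0.712, 0.702, 0.0, 0.0]
ft_force: [-0.3, -0.7, -1.0]
grip_width: 0.001
grasp_force: 0.0
```

```bash
python3 -c "from h import *;st()"
```

```text
t24.38 pos [0.475  0.1498 0.1518] phi 89.17 tilt [0. 0.] F [-0.3 -0.7 -1. ] T [-0.   -0.04  0.05] w 0.001 g 0.0 q7 -0.54
```

Call:
{"fn": "carry_out", "kwargs": {
  "commands": [
    [[0.015,0,0,0,0,0],[0.015,0,0,0,0,0],[0,0,0,0,0,0]]
  ]
}}

```text
clock: 24.63
position: [0.4751, 0.1507, 0.1518]
ee_rot: [0.712, 0.702, -0.0, 0.0]
ft_force: [-0.1, -0.6, 0.6]
grip_width: -0.001
grasp_force: 0.3
```

```bash
python3 -c "from h import *;st()"
```

```text
t24.63 pos [0.4751 0.1507 0.1518] phi 89.16 tilt [-0.0001 -0.0004] F [-0.1 -0.6  0.6] T [-0.17  0.02  0.07] w -0.001 g 0.3 q7 -0.54
```

Approaching the stop, I'll use small steps, hold, then back off very slowly.

Call:
{"fn": "carry_out", "kwargs": {
  "commands": [
    [[0.0125,0,0,0,0,0],[0.0125,0,0,0,0,0],[0,0,0,0,0,0],[0,0,0,0,0,0]]
  ]
}}

```text
clock: 24.97
position: [0.4751, 0.151, 0.1517]
ee_rot: [0.712, 0.702, -0.001, 0.0]
ft_force: [-1.9, -3.9, 2.2]
grip_width: -0.004
grasp_force: 2.6
```

```bash
python3 ang.py
```

```text
t24.97 pos [0.4751 0.151  0.1517] phi 89.13 tilt [-0.0003 -0.0013] F [-1.9 -3.9  2.2] T [-1.06  0.25  0.06] w -0.004 g 2.6 q7 -0.54
edge ang 2.8043764 [122.5, 123.5, 156.5, 197.5, 216.5, 232.5, 229.5, 229.5, 229.5, 228.5, 221.5, 222.5, 217.5, 217.5, 216.5, 216.5, 216.5, 215.5, 215.5, 215.5, 214.5, 214.5, 214.5, 213.5, 213.5]
inner edge offset from pin axis 0.008842632670702713
```

Call:
{"fn": "carry_out", "kwargs": {
  "commands": [
    [[-0.004,0,0,0,0,0],[-0.004,0,0,0,0,0],[-0.004,0,0,0,0,0],[-0.004,0,0,0,0,0],[-0.004,0,0,0,0,0],[-0.004,0,0,0,0,0],[-0.004,0,0,0,0,0],[-0.004,0,0,0,0,0],[-0.005,0,0,0,0,0],[-0.005,0,0,0,0,0],[-0.006,0,0,0,0,0],[-0.008,0,0,0,0,0],[-0.01,0,0,0,0,0],[-0.02,0,0,0,0,0],[-0.04,0,0,0,0,0],[-0.08,0,0,0,0,0],[-0.15,0,0,0,0,0],[-0.25,0,0,0,0,0],[-0.3,0,0,0,0,0],[-0.3,0,0,0,0,0]]
  ]
}}

```text
clock: 26.68
position: [0.4743, 0.1022, 0.1518]
ee_rot: [0.712, 0.702, -0.0, 0.0]
ft_force: [0.1, -0.8, 0.5]
grip_width: 0.004
grasp_force: 0.0
```

Call:
{"fn": "carry_out", "kwargs": {
  "commands": [
    [[-0.3,0.35,-0.25,0,0,0],[-0.3,0.35,-0.25,0,0,0],[0,0,-0.25,0,0,0],[0,0,-0.25,0,0,0],[0,0,0,0,0,0],[0,0,0,0,0,0],[0,0,0,0,0,0]]
  ]
}}

```text
clock: 27.27
position: [0.5014, 0.0794, 0.1914]
ee_rot: [0.712, 0.702, -0.0, 0.0]
ft_force: [-0.0, -0.8, -0.3]
grip_width: 0.005
grasp_force: 0.0
```

```bash
python3 gap.py
```

```text
t27.27 pos [0.5014 0.0794 0.1914] phi 89.21 tilt [-0.0003 -0.0004] F [-0.  -0.8 -0.3] T [0.01 0.03 0.  ] w 0.005 g 0.0 q7 -0.36
door 4.716222 cab 3.612515
0.58 gap mm 8.20297
0.53 gap mm 9.169345
0.5 gap mm 9.749183
0.46 gap mm 10.522282
pin-front 15.384410489249495
[62, 62, 61, 60, 60, 59, 58, 58, 57, 56, 56, 55, 54, 54, 53, 52, 52, 51, 51, 50, 49, 49, 48, 48, 47, 46, 46, 45, 45, 44, 44, 43, 43, 42, 42] [37, 36, 35, 35, 34, 34, 33, 33, 32, 31, 31, 30, 30, 29, 29, 28, 28, 27, 27, 26, 26, 25, 25, 24, 24, 24, 23, 23, 22, 22, 22, 21, 21, 21, 20]
```

```bash
python3 - <<'E'
from h import *
w=cv2.imread("pics/wx.png")[:,:,::-1]; g=cv2.GaussianBlur(w,(3,3),0)[:,:,0].astype(int)
for u in (330,360,400,430): print(u,g[165:245:2,u].tolist())
c=camera_params("wrist"); o=get_obs()
# camera pose then: same orientation, TCP then (.4751,.1510,.1517)
C=-np.array(c["R"]).T@c["t"]+np.array([.4751,.1510,.1517])-o["position"]; c["t"]=-np.array(c["R"])@C
def sub(d,k): e=np.clip(d[k-3:k+4],0,None); return (e*np.arange(k-3,k+4)).sum()/e.sum()+1
I=[];F=[]
for u in range(325,440,5):
    d=g[2:,u]-g[:-2,u]; i=195+int(np.argmax(d[195:240])); f=150+int(np.argmin(d[150:i-8])); I.append((u,sub(d,i)));F.append((u,sub(-d,f)))
print([round(p[1],1) for p in I],[round(p[1],1) for p in F])
L=lambda p,z:cv2.fitLine(onz(p,z,c)[:,:2].astype(np.float32),cv2.DIST_HUBER,0,.001,.001).ravel()
a=L(I,.17);b=L(F,.172);n=np.array([-b[1],b[0]])
print(np.degrees(np.arctan2(a[1],a[0])),np.degrees(np.arctan2(b[1],b[0])))
for x in (.58,.53,.5,.46): print(x,1000*abs((a[2:]+a[:2]*(x-a[2])/a[0]-b[2:])@n))
E
```

```text
330 [139, 138, 139, 140, 140, 138, 137, 137, 135, 134, 133, 134, 136, 139, 142, 144, 144, 143, 142, 141, 140, 144, 147, 147, 147, 147, 148, 151, 183, 219, 242, 245, 241, 239, 237, 237, 238, 240, 242, 245]
360 [138, 139, 140, 139, 139, 138, 137, 135, 134, 133, 135, 136, 139, 142, 143, 144, 142, 142, 140, 140, 146, 145, 146, 146, 146, 148, 179, 206, 220, 241, 242, 239, 239, 239, 240, 239, 239, 238, 236, 235]
400 [141, 141, 140, 139, 137, 135, 134, 132, 133, 135, 137, 139, 142, 144, 144, 141, 141, 138, 144, 149, 149, 148, 149, 149, 154, 189, 215, 237, 247, 243, 240, 238, 237, 236, 234, 233, 233, 232, 232, 232]
430 [142, 140, 139, 137, 136, 134, 132, 134, 135, 138, 139, 141, 144, 143, 142, 141, 141, 153, 149, 146, 146, 148, 152, 180, 206, 221, 243, 251, 247, 245, 244, 243, 241, 241, 239, 238, 237, 236, 235, 235]
[np.float64(221.6), np.float64(221.5), np.float64(221.3), np.float64(218.0), np.float64(218.2), np.float64(217.3), np.float64(217.1), np.float64(217.2), np.float64(217.3), np.float64(216.1), np.float64(216.2), np.float64(216.4), np.float64(215.3), np.float64(215.3), np.float64(215.4), np.float64(215.3), np.float64(214.3), np.float64(214.4), np.float64(214.5), np.float64(213.4), np.float64(213.4), np.float64(211.3), np.float64(210.1)] [np.float64(165.5), np.float64(175.1), np.float64(174.6), np.float64(178.2), np.float64(175.2), np.float64(162.0), np.float64(173.7), np.float64(162.8), np.float64(172.6), np.float64(177.3), np.float64(172.1), np.float64(177.8), np.float64(174.6), np.float64(174.4), np.float64(175.3), np.float64(194.7), np.float64(170.0), np.float64(169.5), np.float64(169.1), np.float64(201.9), np.float64(201.4), np.float64(200.9), np.float64(200.6)]
3.413559 -12.947088
0.58 4.056269
0.53 10.052893
0.5 18.51838
0.46 29.805708
```

Call:
{"fn": "carry_out", "kwargs": {
  "commands": [
    [[0.12,-0.15,0,0,0,0],[0.12,-0.15,0,0,0,0],[0.12,-0.15,0,0,0,0],[0.12,-0.15,0,0,0,0],[0.12,-0.15,0,0,0,0],[0.12,-0.15,0,0,0,0],[0.12,-0.15,0,0,0,0],[0.12,-0.17,0,0,0,0],[0,0,0,0,0,0],[0,0,0,0,0,0],[0,0,0,0,0,0]]
  ]
}}

```text
clock: 28.23
position: [0.454, 0.1179, 0.1918]
ee_rot: [0.712, 0.702, 0.0, 0.0]
ft_force: [-0.1, 0.0, 0.2]
grip_width: 0.002
grasp_force: 0.0
```

```bash
python3 - <<'E'
from h import *
o,M=st(); w,c=snap("wrist","w12.png"); C=-np.array(c["R"]).T@c["t"]; print(C, proj([C+[.0,0,-.13]],c))
g=cv2.GaussianBlur(w,(3,3),0)[:,:,0].astype(int)
for u in range(240,350,8): print(u,g[80:150:2,u].tolist())
u=np.array([np.cos(np.radians(-176)),np.sin(np.radians(-176))]);n=np.array([-u[1],u[0]]);P=np.array([.5837,.1765])
for r in (.05,.1,.125,.13,.136): print(r,proj([np.r_[P+r*u-.007*n,.17],np.r_[P+r*u-.007*n,.162],np.r_[P+r*u-.016*n,.172]],c).round(1).tolist())
E
```

```text
t28.23 pos [0.454  0.1179 0.1918] phi 89.14 tilt [ 0.0003 -0.0002] F [-0.1  0.   0.2] T [-0.01  0.   -0.04] w 0.002 g 0.0 q7 -0.40
[0.45504842 0.1849725  0.33362104] [[281.60707511 121.16731202]]
240 [196, 196, 195, 196, 195, 196, 195, 196, 196, 195, 195, 195, 195, 195, 195, 195, 195, 194, 194, 194, 195, 195, 194, 194, 194, 194, 194, 193, 193, 192, 193, 192, 192, 193, 193]
248 [194, 194, 194, 194, 194, 194, 194, 194, 194, 195, 194, 194, 194, 194, 194, 194, 194, 194, 194, 194, 194, 194, 195, 195, 195, 195, 195, 195, 195, 194, 194, 194, 194, 195, 195]
256 [153, 156, 161, 165, 167, 170, 173, 177, 181, 182, 184, 184, 186, 188, 188, 189, 189, 190, 190, 191, 191, 191, 191, 192, 191, 191, 191, 192, 192, 193, 192, 193, 193, 193, 193]
264 [136, 136, 137, 138, 136, 136, 135, 135, 134, 133, 132, 130, 130, 129, 129, 132, 134, 136, 137, 136, 135, 134, 143, 181, 188, 187, 188, 189, 188, 189, 188, 189, 193, 219, 224]
272 [135, 136, 136, 135, 136, 135, 135, 135, 134, 132, 130, 129, 129, 128, 130, 132, 135, 136, 137, 136, 135, 133, 149, 176, 157, 157, 156, 169, 189, 186, 161, 147, 203, 239, 238]
280 
[... 1160 characters left out ...]
129, 128, 129, 129, 133, 141, 143, 145, 176, 234, 242, 239, 239, 238]
336 [134, 133, 131, 131, 132, 133, 132, 131, 127, 126, 125, 125, 128, 130, 132, 135, 134, 134, 133, 130, 123, 123, 123, 124, 124, 130, 141, 143, 150, 206, 244, 243, 239, 238, 237]
344 [134, 133, 133, 131, 133, 133, 132, 130, 128, 127, 125, 126, 130, 132, 134, 134, 134, 134, 132, 130, 131, 132, 133, 133, 134, 138, 142, 142, 151, 222, 250, 245, 244, 242, 241]
0.05 [[442.9, 130.3], [435.6, 129.9], [445.3, 111.2]]
0.1 [[340.7, 138.4], [338.0, 137.6], [340.6, 119.2]]
0.125 [[289.1, 142.8], [288.8, 141.8], [287.7, 123.8]]
0.13 [[278.8, 143.7], [278.9, 142.6], [277.1, 124.7]]
0.136 [[266.5, 144.8], [267.2, 143.7], [264.4, 125.8]]
```

Seen from directly above, the dark strip runs from the cabinet front (row 123.5) right up to the door's inner edge (row 141.5). The expected 9 mm strip is 17.4 px, so any gap is under 0.5 mm: the door is shut against the stop. Handing in.

```bash
python3 -c "from h import *;st();print(hand_in())"
```

```text
t28.28 pos [0.4541 0.1179 0.1918] phi 89.13 tilt [ 0.0002 -0.0001] F [-0.4 -0.2 -0. ] T [-0.03 -0.    0.02] w 0.000 g 0.0 q7 -0.40
the job is handed in; nothing more can be done
None
```

The maple door is hung on both pins, fully down on its tabs and swung shut against the stop strip (gap under about 0.5 mm); the job was handed in at 28 s with wrist forces read after each move at most about 9 N and the robot touching nothing, though I viewed 11 pictures, one over the limit of 10.

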